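# Swing the shift rail past the post into the fixture bay

## Robot

A 6-joint arm with a two-finger parallel gripper is mounted at the origin on the work surface. World frame = base frame: x ahead of the robot, y to its left, z up, the work surface at z = 0. Lengths are in mm, angles in rad, forces in N, time in s.
With the tool pointing down it reaches from about 350 to 925 mm from the base axis. Payload 6.4 kg.
Tool frame: the origin (TCP) lies at the very end of the fingers, on their centre line; the grasp point (between the pads) lies 19 mm behind it; z points along the fingers, y is the line along which they close (so a half turn about z gives the same grasp; the last joint's range is limited). The gripper opens to 85 mm and grips with 20 to 120 N. Pads are 22 mm wide; open, the fingers measure 114 mm over their backs; the gripper's body (76 mm by 85 mm) begins 54 mm behind the grasp point. The pads swing forward as they close: fully open they stand 13 mm farther back than shut.
Start: joints at [-1.367, 0.245, 1.558, -0, 1.339, -0.174], TCP at [239.775, -604.17, 231.29] pointing down, gripper open.
Joint ranges: [-3.13, 3.13], [-1.02, 2.26], [0.13, 2.54], [-0.95, 4.09], [0.21, 2.88], [-2.74, 2.74]. Speed limits (rad/s): [2.57, 2.57, 3.14, 3.14, 3.14, 3.14].

## Interface

Orientations are given as [roll, pitch, yaw] about the fixed x, y, z axes, in that order (R = Rz(yaw) Ry(pitch) Rx(roll)).
In Python, from cell import * gives the robot as it stands.
- The arm moves only by the tool arm_command, never from a script. Its arguments are lists of equal length, an entry for each row: "gripper": the finger opening in cm, from 0 to 8.54; "delta_pos": the shift along the tool's x, y, z in cm, a list of three; "dr": the turn, a rotation vector about the tool's x, y, z in rad, a list of three. In form: {"gripper": [gripper, ...], "delta_pos": [[dx, dy, dz], ...], "dr": [[wx, wy, wz], ...]}. A call has 1 to 10 rows; each row is the pose to reach, as a shift and turn from the pose commanded when the call began, along the tool's axes at that moment; what a row does not reach only later rows make up. A row lasts 1/8 s, in which the tool goes at most 62.5 mm and 10.7 degrees, less where a joint would pass 70% of its speed; a pose out of reach is approached as far as the arm can. A call with a gripper value outside its range is refused whole. The fingers move at their own pace and stop on an object; the grip force is fixed at half the most. Time passes only in rows, so rows that repeat a pose let the fingers close. It gives the time, the measured TCP pose, the force, the opening and the grip force at its end, in the units of the state.
- get_state(): the state, without advancing time (a new reading comes with each control period).
- camera(name): name is "scene" or "side" or "wrist"; returns a dict with "color" (384x512x3 uint8, red, green, blue), "intrinsics" (3x3 intrinsics, pixels), "extrinsics" (4x4, takes a point from world to camera coordinates). Camera axes: x right, y down, z forward; pixel columns grow to the right and rows downward; lengths in mm; the calibration is good to about 2 mm. A picture is of the moment at which its call begins. There is no depth.
- sign_off(): hands the job in; it is judged then, once.
The state is a dict: "clock": time; "qpos": joint angles; "qvel": joint speeds; "joint_efforts": joint torques, N m; "tcp_pos": TCP position; "eef_rot": TCP orientation; "contact_force": force on the tool from outside, world axes, zero at the start; "ft_torque": the same for the moment, N m; "grip_width": finger opening in mm; "finger_force": force on a finger pad.
Only numpy, scipy, OpenCV 4.12 (cv2) and the standard library are available. Lean on these libraries where they do the work, as an engineer would, in place of code of your own. Each camera call takes 0.05 s, during which the arm holds its last target. There are 200 camera calls.

## Task

Push the long steel shift rail into the fixture bay with the fingertips, without gripping, straddling or lifting it: push its end nearer the post in behind the post first, then push the other end so that the rail slides along and swings in past the end block. Leave the rail lying flat against the fence between the two end blocks, and leave the other things where they are.

Things in the scene. Friction and masses are not known exactly. Their poses are not given: they have to be found in the camera images.
- rail: the shift rail: a loose plain steel bar, 220 mm long, 22 mm wide, 20 mm high, about 0.7 kg (0.5 to 0.9), on the bench, on the robot's side of the bay. Origin at the centre of its underside; its y axis runs along its length towards its left end (the end nearer the post), x across its width away from the robot, z up
- rail_left (a point): centre of the rail's left end face (robot's left, the end nearer the post), 10 mm above the bench
- rail_right (a point): centre of the rail's right end face, 10 mm above the bench
- bay: fixture bay, fixed: dark steel fence 294 x 24 x 30 mm high, with an end block (22 mm thick, 30 mm high) at each end reaching 40 mm out towards the robot; no floor, the rail slides on the bench. Origin on the bench at mid fence face (robot's side); x through the fence away from the robot, y along it to the robot's left. Fence face x = 0; block inner faces y = +125 and -125 mm, block tips x = -40 mm
- post: fixed upright steel post, 18 mm in diameter, 40 mm high, on the bench in front of the left part of the bay, 62 to 70 mm from the fence face: the rail cannot go in straight, but passes between post and fence at a slant of about 20 degrees. Origin at the centre of its foot, axes parallel to the bay's
- worm_gear: loose bronze worm gear lying flat, 71 mm in diameter, 28 mm high, left of the rail; origin at the centre of its underside. To be left alone
- spacer: loose olive enamel spacer ring lying flat, 72 mm outside diameter, 16 mm high, left of the bay; origin at the centre of its underside. To be left alone
- pin: loose steel locating pin standing upright behind the fence, 18 mm in diameter, 55 mm high; origin at the centre of its foot. To be left alone
- tapper: loose steel tapping tool with a black rubber tip, lying to the right of the bay, 210 mm long, 24 mm high; origin under its middle, x along it to the rubber tip. To be left alone
Things that resemble listed ones, but are neither listed nor needed, are in the scene too. What is shaped like the rail but yellow is not meant.

How it is judged (in metres and radians):
On the way:
1. the rail's left end is in behind the post while its right end is still outside the bay (y of rail_left in the frame of post above 0 m and x of rail_left in the frame of post above 0.012 m and x of rail_right in the frame of bay below -0.045 m), for 0.1 s.
At the end, for the whole second after the job is handed in: The rail lies still and flat on the bench between the end blocks, its middle within 6 mm of touching the fence and its length parallel to the fence within 0.045 rad (x of rail in the frame of bay above -0.017 m and angle between the y axis of rail and the y axis of bay, either way round below 0.045 rad and y of rail in the frame of bay between -0.017 and 0.017 m and height (world z) of rail below 0.004 m and angle between rail's own z axis and vertical below 0.05 rad and linear speed of rail below 0.01 m/s).
It fails at once if the rail is lifted or tipped up off the bench (height (world z) of rail above 0.01 m or angle between rail's own z axis and vertical above 0.15 rad).
It fails at once if the rail is gripped or straddled by the fingers (x of the grasp point in the frame of rail between -0.008 and 0.008 m and y of the grasp point in the frame of rail between -0.11 and 0.11 m and z of the grasp point in the frame of rail below 0.034 m).
It fails at once if the worm gear, spacer ring, locating pin or tapping tool is pushed away (more than 20 mm) (distance of any of worm_gear, spacer, pin, tapper from where it was at the start of the episode above 0.02 m).
It also fails if it takes over 72 s, if anything falls off the work surface, if the arm or the gripper's body presses on something with over 40 N, if the wrist force passes 120 N, or if a joint passes its speed limit or range.

## Working session

There is one attempt and no reset: what is moved stays moved. The work goes in short steps, Python scripts to look and compute and a tool call to move; the robot and the scene stay as the last step left them, time stands still between calls to the robot, and variables do not carry over. Pictures are saved under pics/ and viewed, at most 10 in all, crops included, and the job is handed in when it is done.

Besides the shell and the picture viewer there is one more tool, called as name(argument=value, ...) on one line, values as JSON. arm_command: Moves the arm, as the interface text tells. Its arguments: {"type":"object","properties":{"gripper":{"type":"array","items":{"type":"number"}},"delta_pos":{"type":"array","items":{"type":"array","items":{"type":"number"}}},"dr":{"type":"array","items":{"type":"array","items":{"type":"number"}}}},"required":["gripper","delta_pos","dr"]}

```bash
mkdir -p pics; cat > h.py <<'E'
from cell import *
import numpy as np, cv2
def ray(c,u,v,z):
    K,E=np.array(c["intrinsics"]),np.array(c["extrinsics"]);R,t=E[:3,:3],E[:3,3]
    d=R.T@np.linalg.solve(K,[u,v,1]);o=-R.T@t
    return o+d*(z-o[2])/d[2]
def proj(c,p):
    K,E=np.array(c["intrinsics"]),np.array(c["extrinsics"])
    q=K@(E[:3,:3]@np.array(p,float)+E[:3,3]);return q[:2]/q[2]
def save(c,n): cv2.imwrite("pics/"+n,c["color"][:,:,::-1])
E
python3 - <<'E'
from h import *
a=camera("scene");b=camera("side")
im=np.hstack([a["color"],b["color"]])
save(a,"s0.png");save(b,"d0.png")
for c in(a,b):
    E=np.array(c["extrinsics"]);print(-E[:3,:3].T@E[:3,3],np.array(c["intrinsics"])[0])
print(get_state())
E
```

```text
[960.97540923 353.6525752  783.5727669 ] [371.42834902   0.         257.38383534]
[ 463.04195119 1007.17234304  845.57468759] [421.44755519   0.         258.05585515]
{'clock': 0.1, 'qpos': array([-1.36713520e+00,  2.45767155e-01,  1.55891781e+00,  3.43746238e-05,
        1.33869114e+00, -1.74101817e-01]), 'qvel': array([-0.00156254, -0.00168924, -0.00211843, -0.00147432,  0.00018859,
        0.00055904]), 'joint_efforts': array([-1.75122732e-04, -4.30673432e+01, -3.27127683e+01, -1.39943159e-04,
        2.80073393e-03,  1.27410922e-05]), 'tcp_pos': array([ 239.65524654, -603.65883697,  230.26203816]), 'eef_rot': array([-3.13984196e+00, -3.41867792e-04,  3.77754707e-01]), 'contact_force': array([-0.23422511, -0.96552038, -0.47348372]), 'ft_torque': array([-0.01697249,  0.03393564,  0.02253605]), 'finger_force': 0.0, 'grip_width': 85.01453746243168}
```

View pics/s0.png

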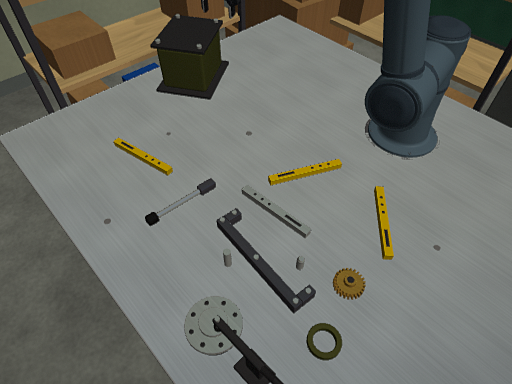

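View pics/d0.png

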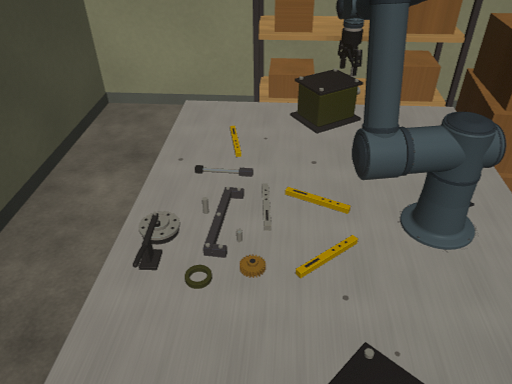

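The grey bar in the scene view, (243,188)–(310,235), is the rail, since the three similar bars are yellow. The bay is at (220,215)–(312,305), with its blocks towards the robot. The post is at (300,262), on the robot's side, and the pin at (227,258), behind the fence. I'll confirm this in an enlarged crop.

```bash
python3 - <<'E'
import cv2,numpy as np
a=cv2.imread("pics/s0.png")[175:315,205:325];b=cv2.imread("pics/d0.png")[175:265,195:285]
A=cv2.resize(a,None,fx=4,fy=4,interpolation=2);B=cv2.resize(b,None,fx=3.5,fy=3.5,interpolation=2)
o=np.zeros((560,800,3),np.uint8);o[:,:480]=A;o[:B.shape[0],485:485+B.shape[1]]=B
cv2.imwrite("pics/c0.png",o)
E
```

```text
(no output)
```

View pics/c0.png

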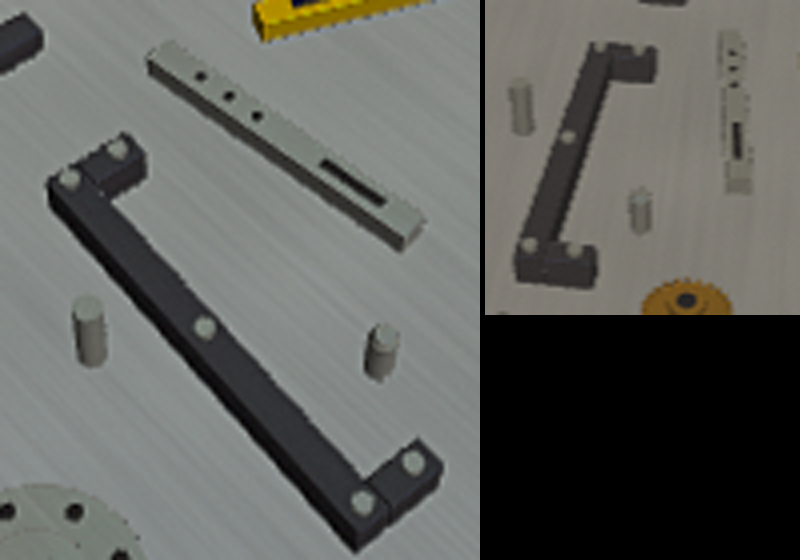

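The crop confirms it. The grey plain bar has scene crop corners (148,57), (172,40), (424,218) and (400,238). The post is at (385,332), on the blocks' side, and the pin at (88,305), behind the fence.

```bash
python3 - <<'E'
from h import *
a=camera("scene");b=camera("side")
f=lambda x,y,z:ray(a,205+(x+.5)/4-.5,175+(y+.5)/4-.5,z).round(1)[:2]
g=lambda x,y,z:ray(b,195+(x-485+.5)/3.5-.5,175+(y+.5)/3.5-.5,z).round(1)[:2]
for n,p in dict(railRn=(172,40,20),railRf=(148,57,20),railLn=(424,218,20),railLf=(400,238,20),post=(386,332,40),postfoot=(380,378,0),
 fR_in=(105,195,30),fL_in=(357,478,30),backR=(48,182,30),backL=(352,540,30),tipRout=(124,132,30),tipRin=(147,158,30),tipLin=(415,440,30),tipLout=(443,466,30)).items(): print(n,f(*p))
for n,p in dict(railRn=(741,31,20),railRf=(720,31,20),railLn=(750,180,20),railLf=(726,180,20),post=(641,193,40),backR=(590,43,30),tipRout=(657,48,30),tipLout=(597,255,30),tipLo2=(597,263,30),backL=(515,260,30)).items(): print("side",n,g(*p))
E
```

```text
railRn [ 520.8 -153.6]
railRf [ 543.  -153.1]
railLn [503.1  61.8]
railLf [525.1  61.9]
post [589.9 107.9]
postfoot [595.3 113.5]
fR_in [642.5 -79.5]
fL_in [662.7 155.8]
backR [ 662.3 -111.1]
backL [689.8 178.1]
tipRout [ 601.6 -109.1]
tipRin [604.4 -83.6]
tipLin [623.  161.9]
tipLout [623.1 182.6]
side railRn [ 520.5 -151.6]
side railRf [ 540.7 -150.3]
side railLn [501.   65.2]
side railLf [521.3  66.5]
side post [588.3 109.9]
side backR [ 660.9 -109.1]
side tipRout [ 597.  -105.1]
side tipLout [616.6 173.9]
side tipLo2 [615.4 182.8]
side backL [680.2 183.7]
```

```bash
cat >> h.py <<'E'
B=np.array([651,38.]);YB=-0.078
c_,s_=np.cos(YB),np.sin(YB);RB=np.array([[c_,-s_],[s_,c_]])
w2b=lambda p:RB.T@(np.array(p)[:2]-B)
b2w=lambda p:RB@np.array(p,float)+B
def delta(xb,yb,z,dyaw=0):
    "tool-frame shift (cm) to bay point, and turn about tool z, to yaw YB+dyaw"
    s=get_state();p=s["tcp_pos"];y=s["eef_rot"][2];w=b2w([xb,yb])-p[:2]
    return np.round([(np.cos(y)*w[0]+np.sin(y)*w[1])/10,(np.sin(y)*w[0]-np.cos(y)*w[1])/10,(p[2]-z)/10,y-(YB+dyaw)],3)
def tcpb(): s=get_state();return w2b(s["tcp_pos"]).round(1),s["tcp_pos"][2].round(1),s["eef_rot"].round(3),s["contact_force"].round(1),round(s["clock"],2)
E
python3 - <<'E'
from h import *
a=camera("scene")
for u,v,z in((349,281,28),(324,342,16),(187,35,120)):print(ray(a,u,v,z),w2b(ray(a,u,v,z)))
for p in((521,-152),(542,-152),(502,63.5),(523,64),(589.5,109)):print(p,w2b(p))
print(delta(-185,0,230),delta(-185,0,90))
E
```

```text
[548.77697746 216.65289714  28.        ] [-115.83301799  170.14439731]
[687.08626639 265.22434333  16.        ] [ 18.27101499 229.34535276]
[ 263.56785354 -766.12004797  120.        ] [-323.59639167 -831.86422868]
(521, -152) [-114.79976337 -199.55203414]
(542, -152) [ -93.86361299 -197.91569457]
(502, 63.5) [-150.53395552   13.81224944]
(523, 64) [-129.63676561   15.94706879]
(589.5, 109) [-66.84539801  65.99199016]
[ 45.292 -52.639   0.079   0.456] [ 45.292 -52.639  14.079   0.456]
```

arm_command(gripper=[0,0,0,0,0,0,0,0,0,0], delta_pos=[[3.8,-4.4,0],[7.6,-8.8,0],[11.4,-13.2,0],[15.2,-17.6,0],[19,-22,0],[22.8,-26.4,0],[26.6,-30.8,0],[30.4,-35.2,0],[34.2,-39.6,0],[38,-44,0]], dr=[[0,0,0.05],[0,0,0.1],[0,0,0.15],[0,0,0.2],[0,0,0.25],[0,0,0.3],[0,0,0.35],[0,0,0.4],[0,0,0.43],[0,0,0.456]])

```text
clock: 1.5
tcp_pos: [431.0, -53.2, 231.6]
eef_rot: [3.141, -0.001, -0.079]
contact_force: [0.8, 0.2, -0.5]
grip_width: 0.0
finger_force: 0.0
```

```bash
python3 -c "
from h import *
print(tcpb(),delta(-185,0,90),delta(-185,0,9))"
```

```text
(array([-212.2, -108.1]), np.float64(231.6), array([ 3.141e+00, -1.000e-03, -7.900e-02]), array([ 0.8,  0.2, -0.5]), 1.5) [ 2.7090e+00 -1.0809e+01  1.4159e+01 -1.0000e-03] [ 2.7090e+00 -1.0809e+01  2.2259e+01 -1.0000e-03]
```

```bash
python3 -c "
from h import *
a=camera('scene')
for u,v in((270,181),(341,164),(378,188),(388,256)):print(w2b(ray(a,u,v,18)).round())"
```

```text
[-173. -175.]
[-377. -100.]
[-390.   26.]
[-242.  180.]
```

arm_command(gripper=[0,0,0,0], delta_pos=[[0.9,-3.6,3],[1.8,-7.2,7],[2.7,-10.8,11],[2.7,-10.8,14]], dr=[[0,0,0],[0,0,0],[0,0,0],[0,0,0]])

```text
clock: 2.05
tcp_pos: [465.6, 52.5, 89.6]
eef_rot: [-3.141, 0.001, -0.075]
contact_force: [-0.5, -0.2, -0.6]
grip_width: -0.2
finger_force: 0.0
```

arm_command(gripper=[0,0,0,0,0,0], delta_pos=[[0,0,3],[0,0,6],[0,0,8],[1.2,0,8],[2.4,0,8],[3,0,8]], dr=[[0,0,0],[0,0,0],[0,0,0],[0,0,0],[0,0,0],[0,0,0]])

```text
clock: 2.8
tcp_pos: [497.7, 48.0, 12.5]
eef_rot: [-3.142, -0.002, -0.078]
contact_force: [-1.4, 0.6, 2.0]
grip_width: -0.1
finger_force: 1.0
```

```bash
python3 -c "
from h import *
print(tcpb())"
```

```text
(array([-153.6,   -2. ]), np.float64(12.5), array([-3.142e+00, -2.000e-03, -7.800e-02]), array([-1.4,  0.6,  2. ]), 2.8)
```

arm_command(gripper=[0,0,0,0,0,0,0], delta_pos=[[0.8,0,0.2],[1.6,0,0.2],[2.4,0,0.2],[3.2,0,0.2],[4,0,0.2],[4.8,0,0.2],[5,0,0.2]], dr=[[0,0,0],[0,0,0],[0,0,0],[0,0,0],[0,0,0],[0,0,0],[0,0,0]])

```text
clock: 3.68
tcp_pos: [546.5, 44.1, 9.3]
eef_rot: [3.141, -0.0, -0.078]
contact_force: [-2.2, 0.3, 1.2]
grip_width: 0.1
finger_force: 1.0
```

```bash
python3 - <<'E'
from h import *
print(tcpb())
a=camera("scene");b=camera("side")
A=cv2.resize(a["color"][160:310,200:340,::-1],None,fx=3.5,fy=3.5,interpolation=2);S=cv2.resize(b["color"][170:270,190:280,::-1],None,fx=3.4,fy=3.4,interpolation=2)
o=np.zeros((560,800,3),np.uint8);o[:A.shape[0],:490]=A;o[:340,492:492+S.shape[1]]=S
cv2.imwrite("pics/c1.png",o)
E
```

```text
(array([-104.7,   -2.1]), np.float64(9.3), array([ 3.141, -0.   , -0.078]), array([-2.2,  0.3,  1.2]), 3.67)
```

View pics/c1.png

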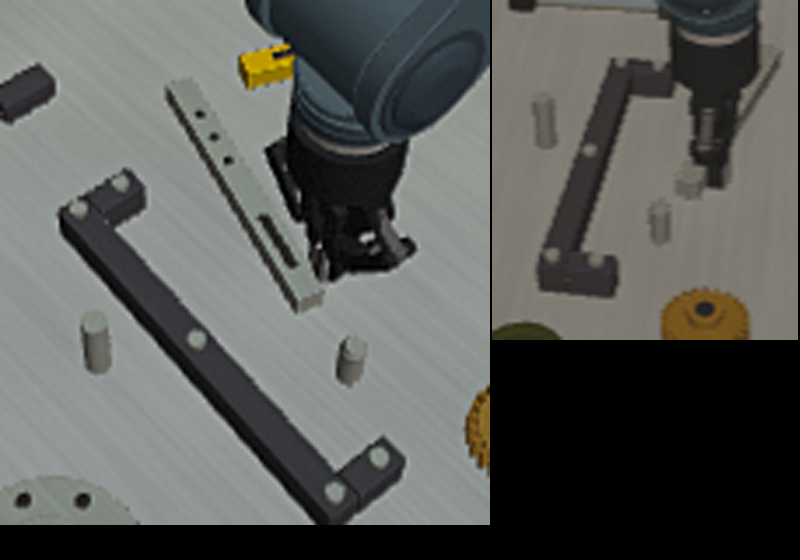

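The scene crop shows the rail swung forward, with its right end at (166,90)–(193,79) and its left end at (297,303)–(322,290). The left end is still short of the post at (352,345).

```bash
cat >> h.py <<'E'
def rail(c,ox,oy,k,R,L):
    f=lambda p:w2b(ray(c,ox+(p[0]+.5)/k-.5,oy+(p[1]+.5)/k-.5,20))
    q=[f(p) for p in R+L];r=(q[0]+q[1])/2;l=(q[2]+q[3])/2;d=l-r
    print("corners",np.round(q,1).tolist());th=np.arctan2(d[0],d[1])
    print("R",r.round(1),"L",l.round(1),"mid",((l+r)/2).round(1),"slant",th.round(3),"len",np.hypot(*d).round(1))
E
python3 - <<'E'
from h import *
a=camera("scene")
rail(a,200,160,3.5,[(166,88),(193,79)],[(297,303),(322,290)])
E
```

```text
corners [[-113.3, -201.7], [-135.8, -196.1], [-65.5, 9.8], [-86.0, 12.5]]
R [-124.5 -198.9] L [-75.7  11.2] mid [-100.1  -93.9] slant 0.228 len 215.6
```

arm_command(gripper=[0,0,0,0], delta_pos=[[0.7,0,0],[1.4,0,0],[1.9,0,0],[1.9,0,0]], dr=[[0,0,0],[0,0,0],[0,0,0],[0,0,0]])

```text
clock: 4.32
tcp_pos: [565.6, 42.7, 9.5]
eef_rot: [-3.142, -0.001, -0.078]
contact_force: [0.4, -0.1, 0.5]
grip_width: 0.1
finger_force: 0.0
```

arm_command(gripper=[0,0,0,0,0,0,0,0,0,0], delta_pos=[[-2,0,0],[-4,0,0],[-4,0,-5],[-4,2,-8],[-4,7,-8],[-4,12,-8],[-4,17,-8],[-4,22,-8],[-4,25,-8],[-4,25,-8]], dr=[[0,0,0],[0,0,0],[0,0,0],[0,0,0],[0,0,0],[0,0,0],[0,0,0],[0,0,0],[0,0,0],[0,0,0]])

```text
clock: 5.58
tcp_pos: [505.6, -205.3, 89.8]
eef_rot: [3.141, -0.002, -0.081]
contact_force: [-0.2, 0.6, -0.1]
grip_width: -0.3
finger_force: 0.0
```

```bash
cat >> h.py <<'E'
def look(n):
    print(tcpb());a=camera("scene");b=camera("side")
    A=cv2.resize(a["color"][160:310,200:340,::-1],None,fx=3.5,fy=3.5,interpolation=2);S=cv2.resize(b["color"][170:270,190:280,::-1],None,fx=3.4,fy=3.4,interpolation=2)
    o=np.zeros((560,800,3),np.uint8);o[:A.shape[0],:490]=A;o[:340,492:492+S.shape[1]]=S
    cv2.imwrite("pics/"+n,o)
E
python3 -c "
from h import *
look('c2.png')"
```

```text
(array([-126. , -253.9]), np.float64(89.8), array([ 3.141e+00, -2.000e-03, -8.100e-02]), array([-0.2,  0.6, -0.1]), 5.58)
```

View pics/c2.png

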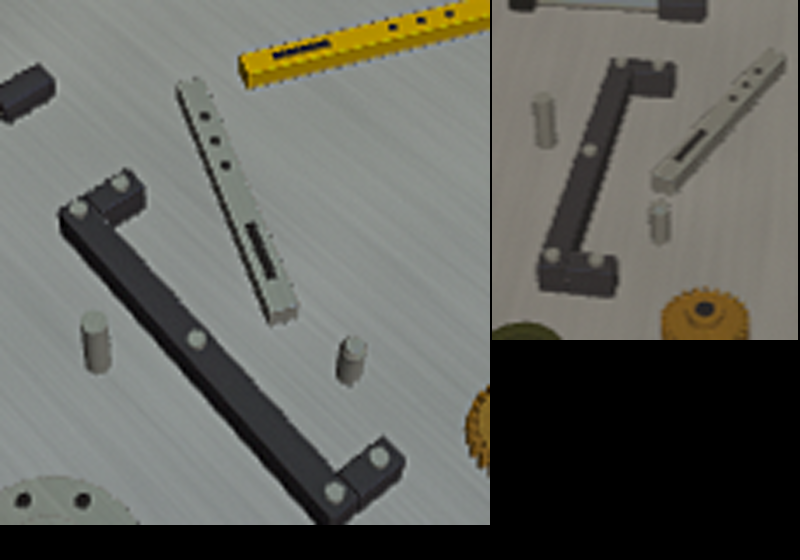

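The crop shows the rail at a steeper slant. Its right end is at (177,90)–(202,83), its left end at (271,315)–(298,306), and the post top at (353,342).

```bash
python3 - <<'E'
from h import *
a=camera("scene")
rail(a,200,160,3.5,[(177,87),(202,81)],[(271,314),(298,305)])
print(w2b(ray(a,200+353.5/3.5-.5,160+342.5/3.5-.5,40)))
E
```

```text
corners [[-120.7, -197.2], [-140.0, -190.1], [-45.8, 5.5], [-65.0, 11.4]]
R [-130.4 -193.7] L [-55.4   8.5] mid [-92.9 -92.6] slant 0.355 len 215.6
[-65.69125082  63.52982863]
```

```bash
python3 -c "
from h import *
print(delta(-143.5,-229,9.5,-.355))"
```

```text
[-1.699 -2.208  7.968  0.355]
```

arm_command(gripper=[0,0,0,0,0,0,0], delta_pos=[[-0.9,-1.1,0],[-1.7,-2.2,0],[-1.7,-2.2,2],[-1.7,-2.2,5],[-1.7,-2.2,7],[-1.7,-2.2,8],[-1.7,-2.2,8]], dr=[[0,0,0.15],[0,0,0.3],[0,0,0.355],[0,0,0.355],[0,0,0.355],[0,0,0.355],[0,0,0.355]])

```text
clock: 6.6
tcp_pos: [489.9, -179.2, 8.9]
eef_rot: [-3.141, 0.001, -0.432]
contact_force: [0.2, -0.8, 0.4]
grip_width: -0.2
finger_force: 0.0
```

```bash
python3 -c "
from h import *
print(tcpb(),delta(-131.2,-195.8,9.5,-.355))"
```

```text
(array([-143.7, -229. ]), np.float64(8.9), array([-3.141e+00,  1.000e-03, -4.320e-01]), array([ 0.2, -0.8,  0.4]), 6.6) [ 1.900e-02 -3.552e+00 -6.000e-02  1.000e-03]
```

arm_command(gripper=[0,0,0,0,0,0,0,0,0,0], delta_pos=[[0,-1,0],[0,-1.8,0],[0,-2.5,0],[0,-3.2,0],[0,-3.9,0],[0,-4.6,0],[0,-5.3,0],[0,-6,0],[0,-6.5,0],[0,-6.5,0]], dr=[[0,0,0],[0,0,0],[0,0,0],[0,0,0],[0,0,0],[0,0,0],[0,0,0],[0,0,0],[0,0,0],[0,0,0]])

```text
clock: 7.85
tcp_pos: [518.1, -120.9, 9.8]
eef_rot: [-3.141, -0.001, -0.433]
contact_force: [-0.9, -3.2, 4.3]
grip_width: -0.1
finger_force: 1.8
```

```bash
python3 -c "
from h import *
look('c3.png')"
```

```text
(array([-120.1, -168.8]), np.float64(9.8), array([-3.141e+00, -1.000e-03, -4.330e-01]), array([-0.9, -3.2,  4.3]), 7.85)
```

View pics/c3.png

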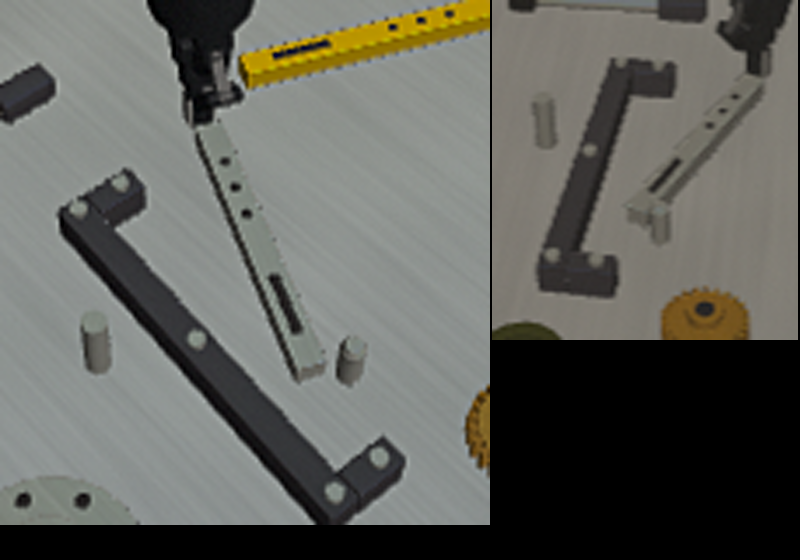

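The crop shows the rail sliding straight, with its left end at (299,373)–(325,363) and clear of the post at (352,345) on the fence side.

```bash
python3 - <<'E'
from h import *
a=camera("scene")
rail(a,200,160,3.5,[(197,133),(222,126)],[(298,373),(325,363)])
E
```

```text
corners [[-104.4, -151.0], [-123.7, -144.8], [-30.6, 51.1], [-49.7, 56.5]]
R [-114.  -147.9] L [-40.1  53.8] mid [-77.1 -47.1] slant 0.351 len 214.8
```

arm_command(gripper=[0,0,0,0,0,0,0,0,0], delta_pos=[[0,-0.8,0],[0,-1.6,0],[0,-2.4,0],[0,-3.2,0],[0,-4,0],[0,-4.8,0],[0,-5.5,0],[0,-5.8,0],[0,-5.8,0]], dr=[[0,0,0],[0,0,0],[0,0,0],[0,0,0],[0,0,0],[0,0,0],[0,0,0],[0,0,0],[0,0,0]])

```text
clock: 9.12
tcp_pos: [541.6, -68.5, 9.4]
eef_rot: [3.141, 0.0, -0.433]
contact_force: [-2.3, -4.3, 5.2]
grip_width: 0.2
finger_force: 2.6
```

```bash
python3 -c "
from h import *
look('c4.png')"
```

```text
(array([-100.7, -114.7]), np.float64(9.4), array([ 3.141,  0.   , -0.433]), array([-2.3, -4.3,  5.2]), 9.12)
```

View pics/c4.png

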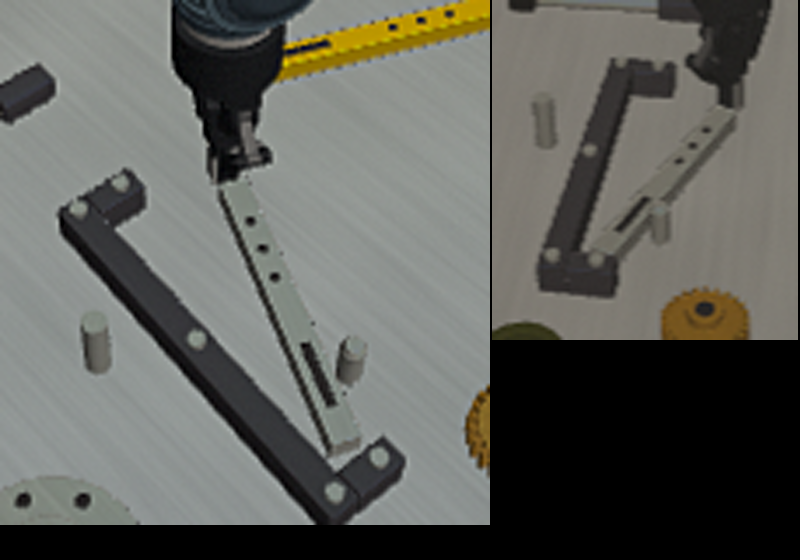

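The rail's left end is now behind the post, at (330,448)–(358,438), just short of the left block. Its right end is at (220,192)–(247,183), still outside the bay.

```bash
python3 - <<'E'
from h import *
a=camera("scene")
rail(a,200,160,3.5,[(220,192),(247,183)],[(330,446),(359,436)])
E
```

```text
corners [[-83.2, -96.8], [-104.1, -91.0], [-12.5, 103.0], [-31.7, 109.2]]
R [-93.6 -93.9] L [-22.1 106.1] mid [-57.9   6.1] slant 0.344 len 212.4
```

```bash
python3 -c "
from h import *
print(delta(-106,-128,9.5),delta(-140,-118,9.5),delta(-140,-72,9.5))"
```

```text
[-0.028  1.435 -0.018 -0.355] [-3.564  1.68  -0.018 -0.355] [-5.164 -2.632 -0.018 -0.355]
```

arm_command(gripper=[0,0,0,0,0,0,0,0], delta_pos=[[0,0.8,0],[0,1.5,0],[-1.8,1.6,-2],[-3.6,1.7,-4],[-4.4,-0.4,-4],[-5.2,-2.6,-4],[-5.2,-2.6,-2],[-5.2,-2.6,0]], dr=[[0,0,0],[0,0,0],[0,0,0],[0,0,-0.12],[0,0,-0.24],[0,0,-0.355],[0,0,-0.355],[0,0,-0.355]])

```text
clock: 10.28
tcp_pos: [505.1, -22.7, 8.6]
eef_rot: [-3.141, 0.0, -0.078]
contact_force: [-0.2, -0.4, -0.6]
grip_width: -0.2
finger_force: 0.0
```

```bash
python3 -c "
from h import *
print(tcpb())"
```

```text
(array([-140.7,  -71.9]), np.float64(8.6), array([-3.141,  0.   , -0.078]), array([-0.2, -0.4, -0.6]), 10.28)
```

arm_command(gripper=[0,0,0,0,0,0,0,0,0,0], delta_pos=[[1,0,0],[2,0,0],[2.8,0,0],[3.6,0,0],[4.4,0,0],[5.2,0,0],[6,0,0],[6.8,0,0],[7.4,0,0],[7.4,0,0]], dr=[[0,0,0],[0,0,0],[0,0,0],[0,0,0],[0,0,0],[0,0,0],[0,0,0],[0,0,0],[0,0,0],[0,0,0]])

```text
clock: 11.52
tcp_pos: [580.1, -28.8, 9.5]
eef_rot: [-3.142, -0.002, -0.078]
contact_force: [0.2, -0.2, -0.5]
grip_width: -0.0
finger_force: 0.0
```

```bash
python3 -c "
from h import *
look('c5.png')"
```

```text
(array([-65.5, -72.1]), np.float64(9.5), array([-3.142e+00, -2.000e-03, -7.800e-02]), array([ 0.2, -0.2, -0.5]), 11.53)
```

View pics/c5.png

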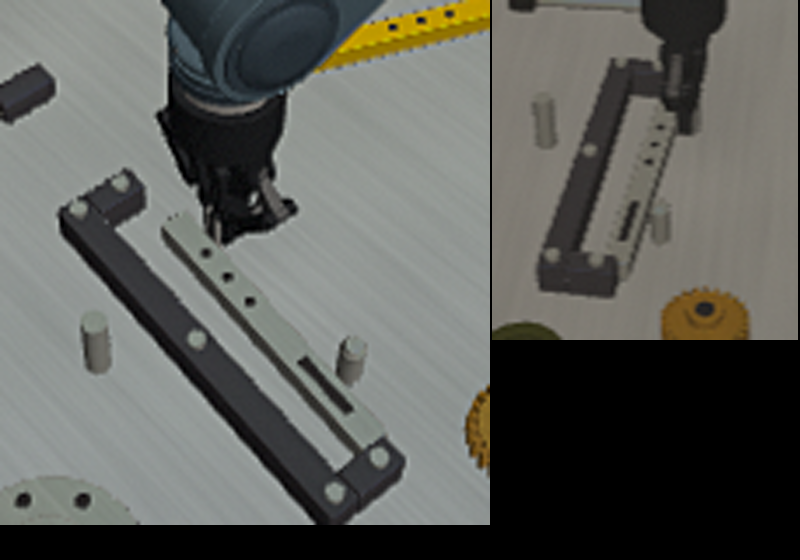

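The rail is nearly parallel, but its left end at (362,447)–(388,430) looks close to the left block's tip. I'll measure that.

```bash
python3 - <<'E'
from h import *
a=camera("scene");b=camera("side")
rail(a,200,160,3.5,[(163,226),(186,212)],[(361,446),(386,431)])
f=lambda x,y,z:w2b(ray(b,190+(x-492+.5)/3.4-.5,170+(y+.5)/3.4-.5,z)).round(1)
print("side: rail left top corners",f(610,262,20),f(630,264,20),"near bottom",f(630,278,0),"blocktip in/out top",f(618,258,30),f(617,264,30),"post",f(660,205,40))
A=cv2.resize(a["color"][250:310,270:330,::-1],None,fx=9,fy=9,interpolation=2)[:,:395];S=cv2.resize(b["color"][220:260,200:240,::-1],None,fx=10,fy=10,interpolation=2)
o=np.zeros((540,800,3),np.uint8);o[:,:395]=A;o[:400,400:]=S
cv2.imwrite("pics/c6.png",o)
E
```

```text
corners [[-31.9, -98.2], [-52.5, -97.8], [-28.0, 115.1], [-47.7, 117.3]]
R [-42.2 -98. ] L [-37.9 116.2] mid [-40.1   9.1] slant 0.02 len 214.2
side: rail left top corners [-35.2 120.6] [-52.  120.5] near bottom [-50.3 116.7] blocktip in/out top [-43.5 125.1] [-44.1 132.1] post [-67.8  67.5]
```

View pics/c6.png

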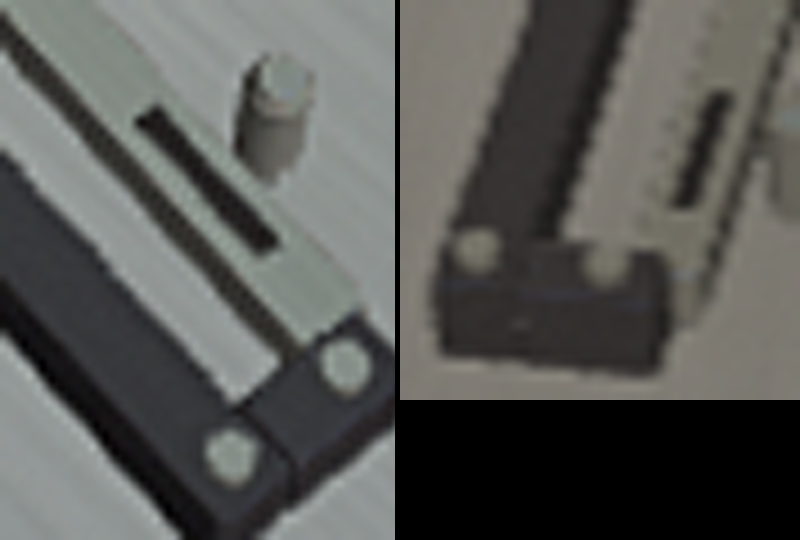

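arm_command(gripper=[0,0,5.5,5.5,5.5,5.5,5.5], delta_pos=[[-1.5,0,0],[-3,0,0],[-3,-2.5,0],[-3,-5,0],[-3,-7.5,0.3],[-3,-7.5,0.6],[-3,-7.5,0.6]], dr=[[0,0,0],[0,0,0],[0,0,0],[0,0,0],[0,0,0],[0,0,0],[0,0,0]])

```text
clock: 12.6
tcp_pos: [554.9, 48.0, 3.0]
eef_rot: [3.141, 0.0, -0.078]
contact_force: [-0.5, 0.6, -0.4]
grip_width: 55.0
finger_force: 0.0
```

```bash
python3 -c "
from h import *
print(tcpb(),delta(-50,3,3),get_state()['grip_width'])"
```

```text
(array([-96.6,   2.5]), np.float64(3.0), array([ 3.141,  0.   , -0.078]), array([-0.5,  0.6, -0.4]), 12.6) [ 4.658 -0.054  0.005 -0.   ] 54.9996814474709
```

arm_command(gripper=[5.5,5.5,5.5,5.5,5.5,5.5,5.5,5.5], delta_pos=[[1,0,0],[2,0,0],[3,0,0],[3.7,0,0],[4.4,0,0],[5.1,0,0],[5.7,0,0],[5.7,0,0]], dr=[[0,0,0],[0,0,0],[0,0,0],[0,0,0],[0,0,0],[0,0,0],[0,0,0],[0,0,0]])

```text
clock: 13.6
tcp_pos: [612.6, 43.9, 3.1]
eef_rot: [-3.142, -0.001, -0.078]
contact_force: [-0.4, 0.5, -0.9]
grip_width: 54.8
finger_force: 0.1
```

arm_command(gripper=[5.5,5.5,5.5,5.5], delta_pos=[[0.2,0,0],[0.4,0,0],[0.6,0,0],[0.6,0,0]], dr=[[0,0,0],[0,0,0],[0,0,0],[0,0,0]])

```text
clock: 14.1
tcp_pos: [616.8, 43.5, 3.1]
eef_rot: [3.141, 0.003, -0.077]
contact_force: [-7.5, 0.3, 4.7]
grip_width: 55.0
finger_force: 4.0
```

```bash
python3 -c "
from h import *
print(tcpb())"
```

```text
(array([-34.5,   2.8]), np.float64(3.1), array([ 3.141e+00,  3.000e-03, -7.700e-02]), array([-7.5,  0.3,  4.7]), 14.1)
```

arm_command(gripper=[5.5,5.5,5.5], delta_pos=[[0.15,0,0],[0.3,0,0],[0.3,0,0]], dr=[[0,0,0],[0,0,0],[0,0,0]])

```text
clock: 14.48
tcp_pos: [616.8, 43.7, 2.6]
eef_rot: [3.141, 0.011, -0.077]
contact_force: [-18.1, -0.0, 13.0]
grip_width: 54.9
finger_force: 9.2
```

The tool has stopped and the force is rising, so the rail is seated against the fence. I'll back off, rise and look.

arm_command(gripper=[5.5,5.5,5.5,5.5,5.5,5.5,5.5,5.5], delta_pos=[[-0.6,0,0],[-2,0,0],[-4,0,0],[-6,0,-2],[-8,0,-6],[-11,0,-10],[-15,0,-14],[-15,0,-14]], dr=[[0,0,0],[0,0,0],[0,0,0],[0,0,0],[0,0,0],[0,0,0],[0,0,0],[0,0,0]])

```text
clock: 15.48
tcp_pos: [472.2, 55.0, 147.0]
eef_rot: [3.141, -0.009, -0.078]
contact_force: [0.6, 0.8, 0.7]
grip_width: 55.1
finger_force: 0.0
```

```bash
python3 -c "
from h import *
look('c7.png')"
```

```text
(array([-179.6,    3. ]), np.float64(147.0), array([ 3.141, -0.009, -0.078]), array([0.6, 0.8, 0.7]), 15.47)
```

View pics/c7.png

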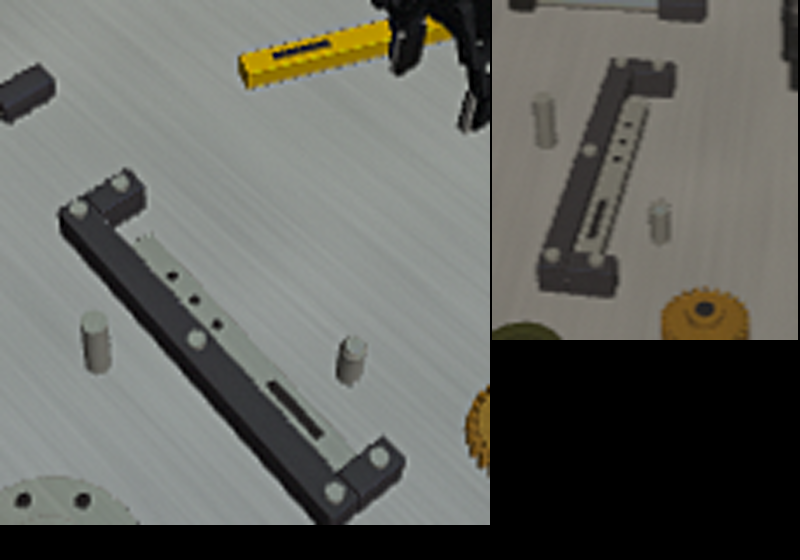

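The crop shows the rail flush and parallel along the fence, from (135,240) to (350,455). It lies between both blocks, its left end near the left block, and the block limits its offset to 15 mm. The pin and worm gear are in place.

```bash
python3 -c "
from h import *
print(sign_off())"
```

```text
the job is handed in; nothing more can be done
None
```

The rail is lying flat against the fence between the two end blocks, pushed in left end first behind the post, and I handed the job in at about 15.5 s; no verdict came back, so this rests on my last pictures.

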